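# Stir the walnuts loose, then hold the dispenser's sprung lever open

## Robot

A 6-joint arm with a two-finger parallel gripper is mounted at the origin on the work surface. World frame = base frame: x ahead of the robot, y to its left, z up, the work surface at z = 0. Lengths are in m, angles in rad, forces in N, time in s.
With the tool pointing down it reaches from about 0.35 to 0.975 m from the base axis. Payload 4.9 kg.
Tool frame: the origin (TCP) lies on the front face of the gripper's body, between the roots of the fingers; the fingertips stand ctrl.finger_overhang ahead of it and the grasp point (between the pads) lies 54 mm ahead of it (ctrl.finger_overhang is the distance from the TCP to the fingertips, in m); z points along the fingers, y is the line along which they close (so a half turn about z gives the same grasp; the last joint's range is limited). The gripper opens to 85 mm and grips with 20 to 120 N. Pads are 22 mm wide; open, the fingers measure 114 mm over their backs; the gripper's body (76 mm by 85 mm) begins 54 mm behind the grasp point. The pads swing forward as they close: fully open they stand 13 mm farther back than shut.
Start: joints at [1.041, 0.053, 1.613, -0, 1.476, -0.119], TCP at [0.25, 0.573, 0.304] pointing down, gripper open.
Joint ranges: [-3.01, 3.01], [-1.01, 2.22], [0.06, 2.58], [-1.02, 4.17], [0.09, 2.62], [-3.14, 3.14]. Speed limits (rad/s): [2.57, 2.57, 3.14, 3.14, 3.14, 3.14].

## Interface

Orientations are given as a rotation vector (axis times angle).
In Python, from station import ctrl, vision gives the robot as it stands. The module is installed in compiled form; this text tells all that it offers.
- The arm moves only by the tool drive_tool, never from a script. Its argument "rows" is a list of rows, each a list of 2 entries, a list of its own where there are three numbers: the shift along the tool's x, y, z in m, then the turn about the tool's z in rad. A call has 1 to 10 rows; each row shifts and turns the commanded pose from where the row before left it, along the tool's axes as they then stand; what a row does not reach is not made up. A row lasts 1/10 s, in which the tool goes at most 50 mm and 8.59 degrees, less where a joint would pass 70% of its speed; a pose out of reach is approached as far as the arm can. A call with a gripper value outside its range is refused whole. "jaw" is the closure, from 0 (fully open) to 1 (shut), set as the call begins (left out, the last holds). The fingers move at their own pace and stop on an object; "grip_force" is the grip in N (left out, the last holds). Time passes only in rows, so rows that do not move let the fingers close. It gives the time, the measured TCP pose, the force, the opening and the grip force at its end, in the units of the state.
- ctrl.get_obs(): the state, without advancing time (a new reading comes with each control period).
- vision.get_image(name): name is "scene" or "top" or "wrist"; returns a dict with "image" (400x640x3 uint8, blue, green, red), "vertical_fov" (degrees; the focal length in pixels is half the picture's height over the tangent of half this angle, whatever the lens; pixels are square), "cx", "cy" (the principal point, pixels), "R" (3x3) and "t" (3): a world point X has camera coordinates R X + t. Camera axes: x right, y down, z forward; pixel columns grow to the right and rows downward; lengths in m; the calibration is good to about 2 mm. A picture is of the moment at which its call begins. There is no depth.
- ctrl.finish_job(): hands the job in; it is judged then, once.
The state is a dict: "t": time; "q": joint angles; "dq": joint speeds; "effort": joint torques, N m; "tool_pos": TCP position; "tool_rot": TCP orientation; "contact_force": force on the tool from outside, world axes, zero at the start; "wrist_torque": the same for the moment, N m; "opening": finger opening in m; "grip_force": force on a finger pad.
Only numpy, scipy, OpenCV 4.12 (cv2) and the standard library are available. Lean on these libraries where they do the work, as an engineer would, in place of code of your own. Each camera call takes 0.05 s, during which the arm holds its last target. There are 200 camera calls.

## Task

The walnuts in the clear bin of the counter dispenser have settled: take the wooden pestle that stands on the counter, put its foot well down among them and stir them about from the lever side of the bin to its far side and back to the lever side, then stand the pestle back upright on the counter and let it go. Then pull the dispenser's spring-return lever forward all the way to its stop, so that all the walnuts drop into the bowl below, and finish with the lever still held at its stop by the gripper: do not let it go. Leave the other goods on the counter where they are.

Things in the scene. Friction and masses are not known exactly. Their poses are not given: they have to be found in the camera images.
- dispenser: Fixed counter-top dispenser: steel base 190 x 200 x 8 mm, side plates, and on a deck an open clear bin, 104 mm (x) by 130 mm (y) inside, walls and steel rim up to 212 mm above the counter. The walnuts lie on its floor, a drop flap 137 mm above the counter. Origin: on the counter below the bin's middle; z up, -x its front (roughly towards the robot), +y the lever side.
- lever (a joint): Lever on the flap's shaft, rad. 0: flap shut, lever leaning 0.45 rad back (dispenser +x) from upright. Grows as it is pulled forward (-x) to the stop at 0.9: leaning 0.45 rad forward, flap hanging open. The shaft runs along the dispenser's y at x = 52, z = 138 mm in its frame. A spring draws it shut: about 4 N at the grip to start it, 8 N at the stop; let go, it snaps shut.
- lever_grip (a point): Middle of the lever's black hand grip: a round bar 18 mm thick and 85 mm long, lying along the dispenser's y, 140 mm from the shaft, sticking out sideways from the lever arm; 152 mm to the +y side of the bin's middle and about 264 to 278 mm above the counter throughout its swing. Free all round for fingers.
- bin_mouth (a point): Centre of the open top of the bin, 212 mm above the counter.
- pestle: Turned wooden pestle, 166 mm long, standing upright on the counter among the goods, about 80 g. Foot 28 mm thick (22 mm flat underside) up to 18 mm, narrowing to a straight round handle 20 mm thick from 40 to 155 mm above the foot. Origin: centre of the foot's underside; z along the handle to its top.
- bowl: Loose steel bowl on the dispenser's base plate below the flap, 156 mm across at the rim, 44 mm tall; a clear chute under the bin guides the walnuts into it. Origin: centre of its underside.
- walnut0: One of six loose walnuts in the bin, 28 mm thick and 32 mm long, 12 g. Origin: its underside as built, 14 mm from its middle (it rolls, so this point turns with it).
- walnut1: One of six loose walnuts in the bin, 28 mm thick and 32 mm long, 12 g. Origin: its underside as built, 14 mm from its middle (it rolls, so this point turns with it).
- walnut2: One of six loose walnuts in the bin, 28 mm thick and 32 mm long, 12 g. Origin: its underside as built, 14 mm from its middle (it rolls, so this point turns with it).
- walnut3: One of six loose walnuts in the bin, 28 mm thick and 32 mm long, 12 g. Origin: its underside as built, 14 mm from its middle (it rolls, so this point turns with it).
- walnut4: One of six loose walnuts in the bin, 28 mm thick and 32 mm long, 12 g. Origin: its underside as built, 14 mm from its middle (it rolls, so this point turns with it).
- walnut5: One of six loose walnuts in the bin, 28 mm thick and 32 mm long, 12 g. Origin: its underside as built, 14 mm from its middle (it rolls, so this point turns with it).
- can: Bystander: food can, 68 mm across, 95 mm tall. Origin: underside.
- jar: Bystander: closed amber glass jar, 62 mm across, 85 mm tall. Origin: underside.
- weight_big: Bystander: dark iron scale weight, 60 mm across, 62 mm tall. Origin: underside.
- weight_small: Bystander: dark iron scale weight, 46 mm across, 48 mm tall. Origin: underside.
- tea_carton: Bystander: brown carton 70 x 120 x 55 mm lying on the counter behind the dispenser. Origin: underside.

How it is judged:
By the outcome, as a careful person would: the job done as asked, in the order asked, and still so for the second after the job is handed in, while the arm keeps its last pose, push and grip.
It also fails if it takes over 72 s, if anything falls off the work surface, if the arm or the gripper's body presses on something with over 40 N, if the wrist force passes 120 N, or if a joint passes its speed limit or range.

## Working session

There is one attempt and no reset: what is moved stays moved. The work goes in short steps, Python scripts to look and compute and a tool call to move; the robot and the scene stay as the last step left them, time stands still between calls to the robot, and variables do not carry over. Pictures are saved under pics/ and viewed, at most 10 in all, crops included, and the job is handed in when it is done.

Besides the shell and the picture viewer there is one more tool, called after "Emit:" as a command line: name --argument value ..., lists and objects as JSON in quotes. drive_tool: Moves the arm, as the interface text tells. Its arguments: {"type":"object","properties":{"rows":{"type":"array","items":{"type":"array"}},"jaw":{"type":"number"},"grip_force":{"type":"number"}},"required":["rows"]}

```bash
mkdir -p pics
cat > h.py <<'E'
from station import ctrl, vision
import numpy as np, cv2
from scipy.spatial.transform import Rotation as Rn
def snap(n,f):
    d=vision.get_image(n); cv2.imwrite(f,d["image"]); return d
def K(d): 
    return 200/np.tan(np.radians(d["vertical_fov"])/2)
def ray(d,u,v):
    f=K(d);R=np.array(d["R"]);t=np.array(d["t"])
    return -R.T@t, R.T@np.array([(u-d["cx"])/f,(v-d["cy"])/f,1])
def atz(d,u,v,z):
    c,r=ray(d,u,v); return c+r*(z-c[2])/r[2]
def proj(d,X):
    f=K(d);p=np.array(d["R"])@np.array(X)+np.array(d["t"]);return np.array([d["cx"]+f*p[0]/p[2],d["cy"]+f*p[1]/p[2]])
E
python3 - <<'E'
from h import *
import pickle
D={}
for n in("scene","top"):
    d=snap(n,f"pics/{n}1.png"); d.pop("image"); D[n]=d; print(n,d, -np.array(d["R"]).T@np.array(d["t"]))
pickle.dump(D,open("cal.pkl","wb"))
o=ctrl.get_obs();print(o,ctrl.finger_overhang)
print(Rn.from_rotvec(o["tool_rot"]).as_matrix())
E
```

```text
scene {'vertical_fov': 46.34461892060751, 'cx': 322.52349970036073, 'cy': 193.82742581969003, 'R': array([[-0.65169005,  0.75848385, -0.00152754],
       [ 0.55532737,  0.4757641 , -0.68209972],
       [-0.51663487, -0.44536588, -0.73125757]]), 't': array([ 0.3613912 , -0.19649725,  1.47694981])} [1.10767913 0.47716    0.94655205]
top {'vertical_fov': 50.97586250373388, 'cx': 321.2362547241393, 'cy': 200.03476569392836, 'R': array([[ 0.02208392, -0.99974383, -0.00495723],
       [-0.98394786, -0.02085618, -0.17723327],
       [ 0.17708448,  0.00879166, -0.98415639]]), 't': array([0.02138427, 0.56737645, 1.08761244])} [0.36519731 0.02365018 1.17104472]
{'t': 0.1, 'q': array([ 1.04096076e+00,  5.32752569e-02,  1.61415842e+00,  1.75183243e-05,
        1.47600364e+00, -1.19005735e-01]), 'dq': array([ 0.00096501, -0.00272146, -0.00449545, -0.00034105,  0.00294082,
       -0.00056758]), 'effort': array([ 1.10633711e-03, -3.94904208e+01, -3.71363103e+01, -6.52835524e-05,
        3.93179100e-03,  1.23104599e-05]), 'tool_pos': array([0.24938628, 0.57261866, 0.30279447]), 'tool_rot': array([-6.40680269e-01, -3.07495166e+00,  2.73717350e-03]), 'contact_force': array([ 0.54988612, -0.32630918,  0.21271411]), 'wrist_torque': array([ 0.00327334,  0.04608608, -0.02559439]), 'grip_force': 0.0, 'opening': 0.08567410731302873} 0.0726
[[-9.16788947e-01  3.99370918e-01 -9.47322636e-04]
 [ 3.99371972e-01  9.16787610e-01 -1.58292291e-03]
 [ 2.36320279e-04 -1.82954034e-03 -9.99998298e-01]]
```

View pics/scene1.png

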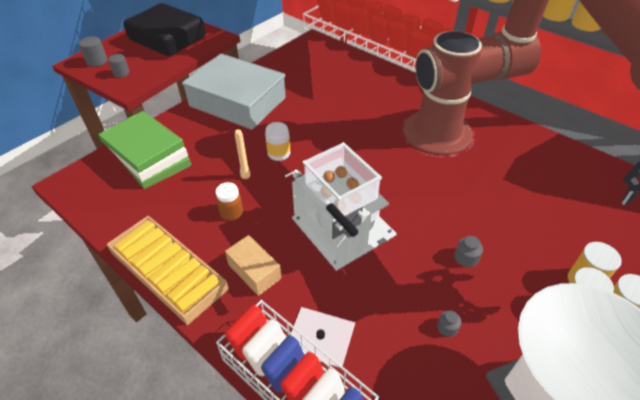

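View pics/top1.png

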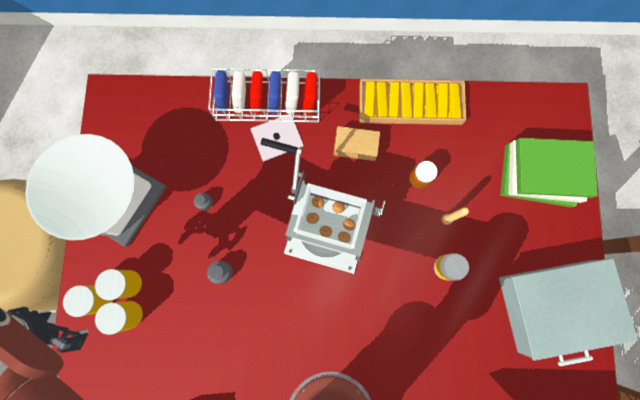

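Scene: dispenser mid-table with its black grip at (342,218), pestle standing with its foot near (245,177) and top (239,133). Top: pestle from (447,221) to (465,212), bin around (330,213), grip (262-298,138-150). Next, an enlarged view for better pixels.

Run:
```python
import cv2,numpy as np
t=cv2.imread("pics/top1.png")[130:280,250:480]; s=cv2.imread("pics/scene1.png")[115:275,220:400]
a=cv2.resize(t,(800,522),interpolation=cv2.INTER_CUBIC); 
cv2.imwrite("pics/c1.png",a)
cv2.imwrite("pics/c2.png",cv2.resize(s,(675,600),interpolation=cv2.INTER_CUBIC))
```

```text
(no output)
```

View pics/c1.png

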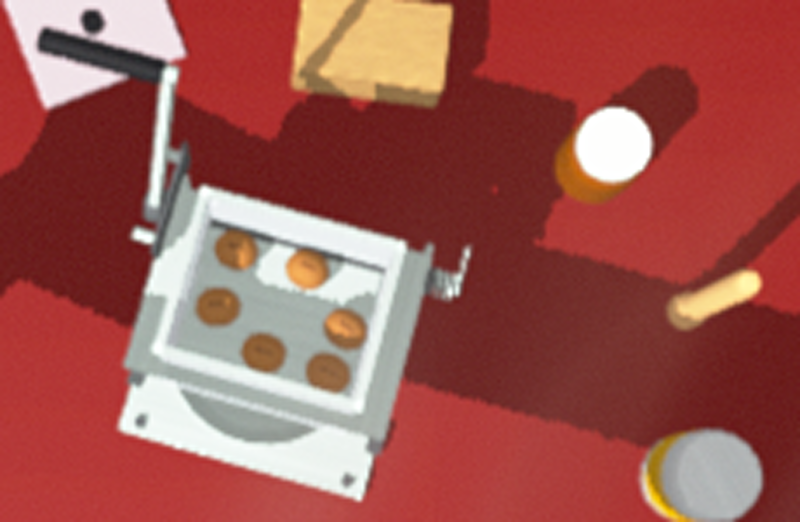

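View pics/c2.png

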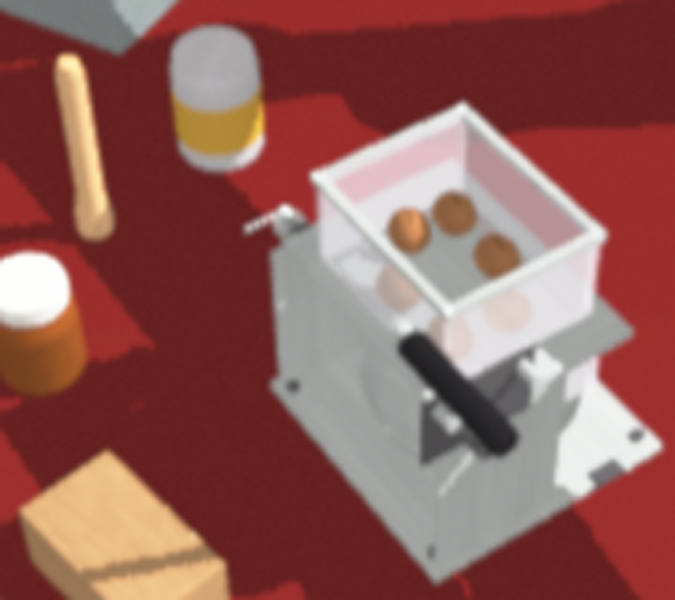

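```bash
cat > m.py <<'E'
from h import *
import pickle
from scipy.optimize import least_squares
D=pickle.load(open("cal.pkl","rb"));T,S=D["top"],D["scene"]
c1=lambda u,v:(250+(u+.5)*230/800-.5,130+(v+.5)*150/522-.5)
c2=lambda u,v:(220+(u+.5)*180/675-.5,115+(v+.5)*160/600-.5)
# corners keyed by (sx,sy): sx=+1 back
top={(1,1):(203,187),(1,-1):(407,240),(-1,-1):(362,411),(-1,1):(155,352)}
sc={(1,1):(447,312),(1,-1):(313,178),(-1,-1):(465,103),(-1,1):(607,235)}
def W(p,X):
    c,s=np.cos(p[2]),np.sin(p[2]);return np.array([p[0]+c*X[0]-s*X[1],p[1]+s*X[0]+c*X[1],X[2]])
def res(p):
    r=[]
    for dd,cf,ob in((T,c1,top),(S,c2,sc)):
        for(k,uv)in ob.items():
            r+=list(proj(dd,W(p,(k[0]*(.052+p[3]),k[1]*(.065+p[3]),.212)))-cf(*uv))
    return r
E
cat > m1.py <<'E'
from m import *
s=least_squares(res,[.5,0,0,.004]);print(s.x,np.round(s.fun,1))
np.save("disp.npy",s.x);p=s.x
g=lambda a:W(p,(.052+.14*np.sin(.45-a),.152,.138+.14*np.cos(.45-a)))
for a in(0,.45,.9):print(a,g(a),proj(T,g(a)),proj(S,g(a)))
print("grip obs",c1(105,55),c2(458,393))
# pestle: triangulate
def tri(a,b):
    c,r=ray(T,*c1(*a));e,q=ray(S,*c2(*b));st=np.linalg.lstsq(np.c_[r,-q],e-c,rcond=None)[0]
    return c+r*st[0],e+q*st[1]
print("ptop",tri((750,280),(68,62)))
print("pfoot",atz(T,*c1(683,312),.014),atz(S,*c2(96,226),.014))
print("can",atz(T,*c1(712,474),.095),"jar",atz(T,*c1(614,145),.085))
print("spur",atz(T,*c1(455,275),.15))
E
python3 m1.py
```

```text
[ 0.50281886  0.01097575 -0.25299696  0.00586781] [-0.5  0.  -0.5  0.9 -0.4 -0.  -0.6  0.1 -0.   0.7 -0.7 -0.9 -0.8  0.2
 -0.7 -0.7]
0 [0.65016681 0.12987867 0.26406259] [278.83336565 145.87639996] [341.31204902 218.09707819]
0.45 [0.59121013 0.14512113 0.278     ] [270.15173515 169.64486347] [366.86751184 199.6385632 ]
0.9 [0.53225346 0.1603636  0.26406259] [262.85675782 197.09134783] [390.18944528 191.46279438]
grip obs (279.83125, 145.44827586206895) (341.76666666666665, 219.43333333333334)
ptop (array([ 0.52911863, -0.31725195,  0.16329219]), array([ 0.52795571, -0.3156932 ,  0.16257573]))
pfoot [ 0.5264199  -0.31340261  0.014     ] [ 0.53580779 -0.30520969  0.014     ]
can [ 0.39676283 -0.30724475  0.095     ] jar [ 0.644141   -0.24397374  0.085     ]
spur [ 0.53042034 -0.11347744  0.15      ]
```

Dispenser pose fits to within 1 px, and the predicted grip matches what I see. The pestle is at about (0.528,-0.315) with its top at 0.163, as it should be. Now I'll rise, align the yaw to the dispenser and travel.

Emit:
drive_tool --rows '[[[0,0,-0.05],-0.079],[[0,0,-0.05],-0.079],[[0,0,0],0],[[-0.0205,-0.033,0],0],[[-0.0205,-0.033,0],0],[[-0.0205,-0.033,0],0],[[-0.0205,-0.033,0],0],[[-0.0205,-0.033,0],0],[[-0.0205,-0.033,0],0],[[-0.0205,-0.033,0],0]]'

```text
t: 1.1
tool_pos: [0.3308, 0.3119, 0.4034]
tool_rot: [-0.396, -3.117, 0.0]
contact_force: [0.9, 0.4, 0.7]
opening: 0.0854
grip_force: 0.0
```

Emit:
drive_tool --rows '[[[-0.0205,-0.033,0],0],[[-0.0205,-0.033,0],0],[[-0.0205,-0.033,0],0],[[-0.0205,-0.033,0],0],[[-0.0205,-0.033,0],0],[[-0.0205,-0.033,0],0],[[-0.0205,-0.033,0],0],[[-0.0205,-0.033,0],0],[[-0.0205,-0.033,0],0],[[-0.0205,-0.033,0],0]]'

```text
t: 2.1
tool_pos: [0.4467, -0.059, 0.4035]
tool_rot: [0.397, 3.116, 0.0]
contact_force: [0.8, 0.3, 0.5]
opening: 0.0854
grip_force: 0.0
```

Emit:
drive_tool --rows '[[[-0.0205,-0.033,0],0],[[-0.0205,-0.033,0],0],[[-0.0205,-0.033,0],0],[[-0.0205,-0.033,0],0],[[-0.0205,-0.033,0],0],[[-0.0205,-0.033,0],0],[[-0.0205,-0.033,0],0],[[0,0,0],0],[[0,0,0],0]]'

```text
t: 3.0
tool_pos: [0.5277, -0.3173, 0.4027]
tool_rot: [-0.398, -3.115, -0.002]
contact_force: [-0.5, 0.4, 0.1]
opening: 0.0853
grip_force: 0.0
```

```bash
cat >> h.py <<'E'
def to(X):
    o=ctrl.get_obs();R=Rn.from_rotvec(o["tool_rot"]).as_matrix();d=np.array(X)-o["tool_pos"]
    print("t",round(o["t"],2),"pos",np.round(o["tool_pos"],4),"ydir",round(np.degrees(np.arctan2(R[1,1],R[0,1])),2),"z",np.round(R[:,2],4),"F",np.round(o["contact_force"],1),"open",o["opening"],"grip",o["grip_force"],"\n shift",np.round(R.T@d,4));return o
E
python3 - <<'E'
from h import *
to((.528,-.315,.175))
d=snap("wrist","pics/w1.png")
for z in(0,.166):print(proj(d,(.528,-.315,z)))
E
```

```text
t 3.0 pos [ 0.5277 -0.3173  0.4027] ydir 75.44 z [-0.0016  0.0016 -1.    ] F [-0.5  0.4  0.1] open 0.08531452444920917 grip 0.0 
 shift [-1.000e-04  2.100e-03  2.277e-01]
[319.21986711 160.78757022]
[319.61646975 183.00773539]
```

View pics/w1.png

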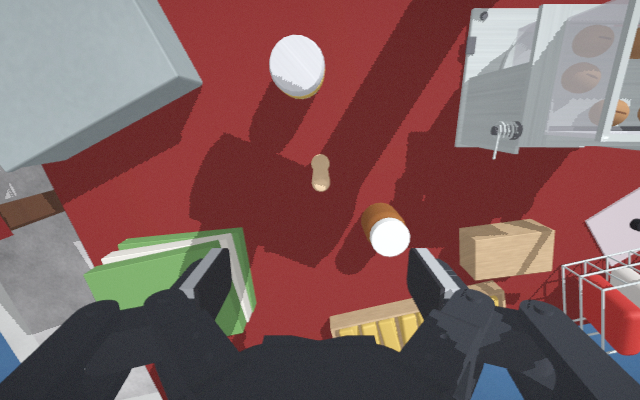

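The wrist view shows the pestle at (320,183) for its top and (320,162) for its foot, exactly as predicted. I'll descend and grip.

Emit:
drive_tool --rows '[[[0,0.002,0.045],0],[[0,0,0.045],0],[[0,0,0.045],0],[[0,0,0.045],0],[[0,0,0.03],0],[[0,0,0.018],0],[[0,0,0],0]]'

```text
t: 3.75
tool_pos: [0.5267, -0.3123, 0.1724]
tool_rot: [-0.393, -3.111, -0.006]
contact_force: [-0.5, -0.5, 0.5]
opening: 0.0853
grip_force: 0.0
```

Emit:
drive_tool --rows '[[[0,0,0],0],[[0,0,0],0],[[0,0,0],0],[[0,0,0],0],[[0,0,0],0],[[0,0,0],0],[[0,0,0],0],[[0,0,0],0]]' --jaw 1 --grip_force 60

```text
t: 4.55
tool_pos: [0.5289, -0.3154, 0.1772]
tool_rot: [0.396, 3.115, -0.002]
contact_force: [0.7, -0.3, 5.9]
opening: 0.0189
grip_force: 58.7
```

Run:
```python
from h import *
o=to((.528,-.315,.175)); np.save("grasp.npy",o["tool_pos"])
```

```text
t 4.55 pos [ 0.5289 -0.3154  0.1772] ydir 75.51 z [ 0.0017 -0.0012 -1.    ] F [ 0.7 -0.3  5.9] open 0.018896573180724092 grip 58.747860956937075 
 shift [0.001  0.0002 0.0022]
```

Run:
```python
from m import *
p=np.load("disp.npy")
for a in[(235,250),(307,268),(217,305),(345,328),(263,352),(328,372)]:
    X=atz(T,*c1(*a),.151)[:2]-p[:2];c,s=np.cos(p[2]),np.sin(p[2]);print(np.round([c*X[0]+s*X[1],-s*X[0]+c*X[1]],3))
print(W(p,(0,0,.45)),W(p,(-.005,.04,.4)))
to(W(p,(0,.0,.43)))
```

```text
[0.033 0.041]
[ 0.034 -0.011]
[-0.008  0.043]
[ 0.    -0.048]
[-0.032  0.002]
[-0.033 -0.045]
[0.50281886 0.01097575 0.45      ] [0.50799029 0.05095395 0.4       ]
t 4.55 pos [ 0.5289 -0.3154  0.1772] ydir 75.51 z [ 0.0017 -0.0012 -1.    ] F [ 0.7 -0.3  5.9] open 0.018896573180724092 grip 58.747860956937075 
 shift [ 0.1065  0.3093 -0.2532]
```

Emit:
drive_tool --rows '[[[0,0,-0.01],0],[[0,0,-0.03],0],[[0,0,-0.045],0],[[0,0,-0.045],0],[[0,0,-0.045],0],[[0,0,-0.045],0],[[0,0,-0.033],0],[[0.01,0.03,0],0],[[0.014,0.04,0],0],[[0.014,0.04,0],0]]'

```text
t: 5.55
tool_pos: [0.5185, -0.198, 0.4288]
tool_rot: [-0.398, -3.116, -0.001]
contact_force: [-0.4, 0.4, -0.7]
opening: 0.0184
grip_force: 58.6
```

Emit:
drive_tool --rows '[[[0.014,0.04,0],0],[[0.014,0.04,0],0],[[0.014,0.04,0],0],[[0.013,0.04,0],0],[[0.01,0.03,0],0],[[0.004,0.009,0],0],[[0,0,0],0],[[0,0,0],0]]'

```text
t: 6.35
tool_pos: [0.502, 0.0103, 0.4287]
tool_rot: [-0.397, -3.116, 0.001]
contact_force: [0.0, 0.2, -0.4]
opening: 0.0183
grip_force: 58.7
```

Run:
```python
from m import *
p=np.load("disp.npy")
to(W(p,(0,.0,.43)))
d=snap("top","pics/t2.png");s=snap("scene","pics/s2.png");w=snap("wrist","pics/w2.png")
pos=ctrl.get_obs()["tool_pos"];f=pos-[0,0,.177]
print(proj(T,f),proj(S,f),proj(w,f),proj(w,W(p,(0,0,.212))))
a=cv2.resize(d["image"][140:280,240:400],None,fx=2.4,fy=2.4);b=cv2.resize(s["image"][80:280,260:430],None,fx=2.4,fy=2.4)
H=np.zeros((480,a.shape[1]+b.shape[1],3),np.uint8);H[:a.shape[0],:a.shape[1]]=a;H[:b.shape[0],a.shape[1]:]=b
cv2.imwrite("pics/c3.png",H);print(a.shape,b.shape)
```

```text
t 6.35 pos [0.502  0.0103 0.4287] ydir 75.49 z [-6.e-04 -6.e-04 -1.e+00] F [ 0.   0.2 -0.4] open 0.01834540449575345 grip 58.72432583011687 
 shift [-0.0006  0.0009 -0.0013]
[330.92500716 212.88213763] [341.21156232 155.38642542] [317.49644589 197.8427067 ] [319.01731236 187.62801097]
(336, 384, 3) (480, 408, 3)
```

View pics/c3.png

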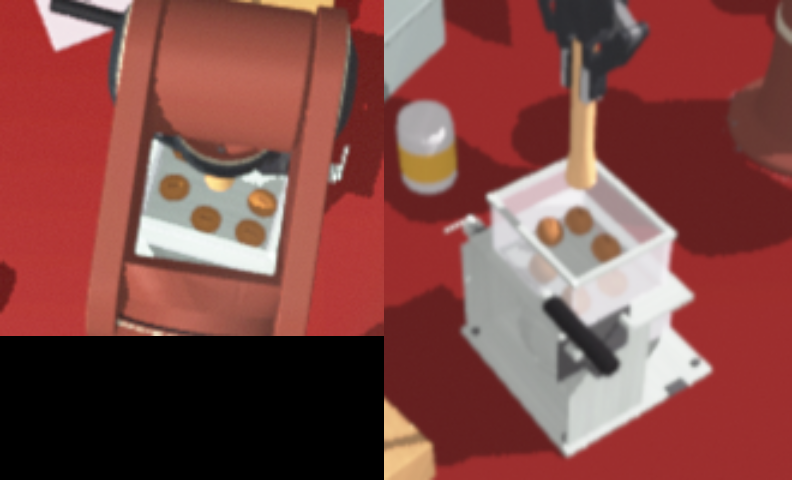

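The pestle hangs vertical with its foot at scene pixel (342,156), as predicted, above the gap in the middle of the bin. I'll go down.

Emit:
drive_tool --rows '[[[0,0.001,0.03],0],[[0,0,0.03],0],[[0,0,0.02],0],[[0,0,0.013],0],[[0,0,0.008],0],[[0,0,0.006],0],[[0,0,0],0]]'

```text
t: 7.2
tool_pos: [0.5023, 0.0117, 0.3218]
tool_rot: [-0.397, -3.116, 0.0]
contact_force: [-0.8, -0.1, -0.9]
opening: 0.0186
grip_force: 58.7
```

Emit:
drive_tool --rows '[[[-0.005,0.008,0],0],[[-0.005,0.008,0],0],[[0,0.008,0],0],[[0,0.008,0],0],[[0,0.007,0],0],[[0,0,0],0]]'

```text
t: 7.8
tool_pos: [0.5219, 0.0461, 0.3222]
tool_rot: [0.395, 3.116, -0.012]
contact_force: [-0.5, -8.7, 0.0]
opening: 0.0182
grip_force: 59.9
```

Emit:
drive_tool --rows '[[[0.003,-0.01,0],0],[[0.003,-0.01,0],0],[[0.003,-0.01,0],0],[[0.0,-0.01,0],0],[[-0.005,-0.01,0],0],[[-0.006,-0.01,0],0],[[-0.006,-0.01,0],0],[[-0.003,-0.006,0],0],[[0,-0.004,0],0],[[0,0,0],0]]'

```text
t: 8.8
tool_pos: [0.5135, -0.0263, 0.3221]
tool_rot: [-0.393, -3.117, -0.041]
contact_force: [2.9, 25.3, 1.9]
opening: 0.0184
grip_force: 82.5
```

```bash
cat >> m.py <<'E'
def dl(p,P):
    X=np.array(P[:2])-p[:2];c,s=np.cos(p[2]),np.sin(p[2]);return np.round([c*X[0]+s*X[1],-s*X[0]+c*X[1],P[2]],4)
E
python3 - <<'E'
from m import *
p=np.load("disp.npy");o=to(W(p,(0,0,.32)));print(dl(p,o["tool_pos"]))
E
```

```text
t 8.8 pos [ 0.5135 -0.0263  0.3221] ydir 75.63 z [ 0.0032  0.0257 -0.9997] F [ 2.9 25.3  1.9] open 0.018397957134745607 grip 82.52590551135654 
 shift [0.0196 0.0334 0.0031]
[ 0.0197 -0.0334  0.3221]
```

Emit:
drive_tool --rows '[[[0,0.01,0],0],[[0.008,0.004,0],0],[[0.008,0,0],0],[[0.008,0,0],0],[[0,-0.008,0],0],[[0,-0.006,0],0],[[0,0,0],0]]'

```text
t: 9.5
tool_pos: [0.4916, -0.02, 0.3234]
tool_rot: [0.391, 3.11, 0.044]
contact_force: [7.2, 27.5, 2.3]
opening: 0.0185
grip_force: 89.7
```

Run:
```python
from m import *
p=np.load("disp.npy");o=to(W(p,(0,0,.32)));print(dl(p,o["tool_pos"]))
s=snap("scene","pics/s3.png");cv2.imwrite("pics/c4.png",cv2.resize(s["image"][130:230,280:400],None,fx=5,fy=5,interpolation=cv2.INTER_CUBIC))
```

```text
t 9.5 pos [ 0.4916 -0.02    0.3234] ydir 75.66 z [ 0.0098  0.0273 -0.9996] F [ 7.2 27.5  2.3] open 0.01850189671374432 grip 89.69557371223345 
 shift [-0.0032  0.0327  0.0043]
[-0.0031 -0.0328  0.3234]
```

View pics/c4.png

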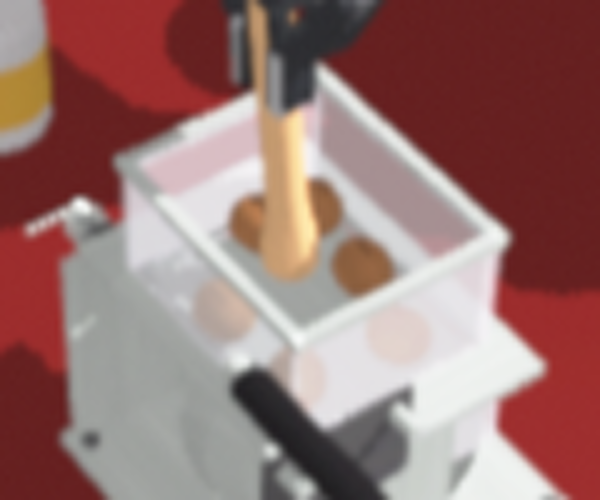

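The foot is down among the walnuts, with two walnuts trapped between it and the far wall, at crop (250,220) and (315,205). I'll compute their positions to find a way past.

Run:
```python
from m import *
p=np.load("disp.npy")
for u,v in[(250,220),(318,208),(362,265),(225,305),(300,372),(398,333)]:print(dl(p,atz(S,280+u/5,130+v/5,.151)))
print("foot",dl(p,atz(S,280+290/5,130+262/5,.152)))
```

```text
[-0.0064 -0.0506  0.151 ]
[-0.0384 -0.0384  0.151 ]
[-0.0324  0.0047  0.151 ]
[ 0.0361 -0.0112  0.151 ]
[0.0322 0.0428 0.151 ]
[-0.0193  0.0493  0.151 ]
foot [-0.0049 -0.0157  0.152 ]
```

Emit:
drive_tool --rows '[[[0,0.015,0],0],[[0,0.015,0],0],[[-0.012,0,0],0],[[0,0,0],0]]'

```text
t: 9.95
tool_pos: [0.5092, -0.0014, 0.3218]
tool_rot: [-0.396, -3.117, 0.0]
contact_force: [-0.4, -1.6, -0.6]
opening: 0.0184
grip_force: 59.6
```

Run:
```python
from m import *
p=np.load("disp.npy");o=to(W(p,(0,0,.32)));print(dl(p,o["tool_pos"]))
s=snap("scene","pics/s4.png");cv2.imwrite("pics/c5.png",cv2.resize(s["image"][100:230,280:400],None,fx=4.6,fy=4.6,interpolation=cv2.INTER_CUBIC))
```

```text
t 9.95 pos [ 0.5092 -0.0014  0.3218] ydir 75.53 z [-0.e+00 -2.e-04 -1.e+00] F [-0.4 -1.6 -0.6] open 0.018369125307660897 grip 59.594063479453325 
 shift [0.0092 0.0104 0.0018]
[ 0.0092 -0.0104  0.3218]
```

View pics/c5.png

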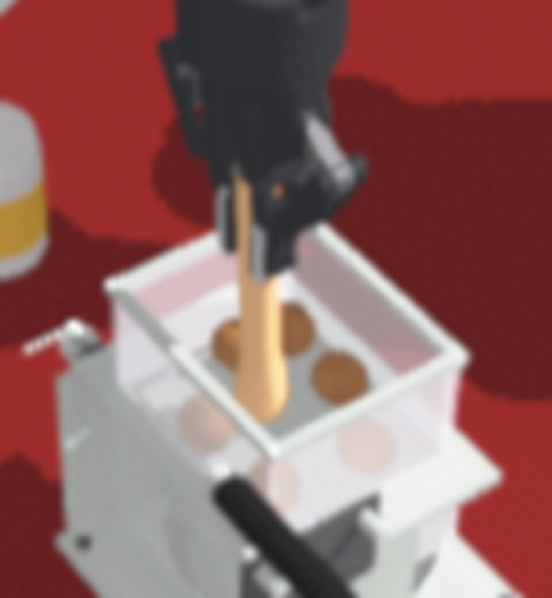

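Run:
```python
from m import *
p=np.load("disp.npy")
print("pred foot bottom px crop",(proj(S,W(p,(.009,-.010,.145)))-[280,100])*4.6, (proj(S,W(p,(.009,-.010,.163)))-[280,100])*4.6)
for u,v in[(262,400)]:print(dl(p,atz(S,280+u/4.6,100+v/4.6,.150)))
for u,v in[(228,340),(293,328),(340,375),(207,422),(274,484),(366,445)]:print(dl(p,atz(S,280+u/4.6,100+v/4.6,.151)))
```

```text
pred foot bottom px crop [251.29021015 406.04704844] [251.90546284 381.64402036]
[ 0.0048 -0.0065  0.15  ]
[-0.0057 -0.0515  0.151 ]
[-0.0392 -0.0391  0.151 ]
[-0.0383  0.0029  0.151 ]
[ 0.0375 -0.0092  0.151 ]
[0.0345 0.0443 0.151 ]
[-0.019   0.0496  0.151 ]
```

Emit:
drive_tool --rows '[[[-0.004,-0.008,0],0],[[-0.004,-0.008,0],0],[[-0.004,-0.008,0],0],[[-0.003,-0.006,0],0],[[-0.002,-0.006,0],0],[[0,-0.004,0],0],[[0,0,0],0]]'

```text
t: 10.7
tool_pos: [0.5146, -0.0444, 0.3219]
tool_rot: [-0.397, -3.116, -0.0]
contact_force: [-0.1, 0.4, 0.0]
opening: 0.0181
grip_force: 59.6
```

Run:
```python
from m import *
p=np.load("disp.npy");o=to(W(p,(0,0,.32)));print(dl(p,o["tool_pos"]),dl(p,o["tool_pos"]+.177*Rn.from_rotvec(o["tool_rot"]).as_matrix()[:,2]))
```

```text
t 10.7 pos [ 0.5146 -0.0444  0.3219] ydir 75.47 z [ 0.e+00  2.e-04 -1.e+00] F [-0.1  0.4  0. ] open 0.01810414244392342 grip 59.64080857113004 
 shift [0.0253 0.0506 0.0019]
[ 0.0253 -0.0507  0.3219] [ 0.0253 -0.0506  0.1449]
```

Emit:
drive_tool --rows '[[[0.0043,0.0087,0],0],[[0.0043,0.0087,0],0],[[0.0043,0.0087,0],0],[[0.0055,0.007,0],0],[[0.0055,0.007,0],0],[[0.0055,0.007,0],0],[[0.0055,0.007,0],0],[[-0.006,0.0075,0],0],[[-0.006,0.0075,0],0],[[-0.006,0.0075,0],0]]'

```text
t: 11.7
tool_pos: [0.5181, 0.035, 0.3216]
tool_rot: [-0.396, -3.116, 0.0]
contact_force: [-0.4, -0.9, -0.1]
opening: 0.0183
grip_force: 58.7
```

Emit:
drive_tool --rows '[[[0,0.007,0],0],[[0,0.006,0],0],[[0,0.004,0],0],[[0,0,0],0],[[0,0,0],0]]'

```text
t: 12.2
tool_pos: [0.5213, 0.0509, 0.3215]
tool_rot: [-0.396, -3.115, 0.0]
contact_force: [-3.4, -0.6, -1.3]
opening: 0.0185
grip_force: 58.8
```

Run:
```python
from m import *
p=np.load("disp.npy");o=to(W(p,(0,0,.32)));print(dl(p,o["tool_pos"]),dl(p,o["tool_pos"]+.177*Rn.from_rotvec(o["tool_rot"]).as_matrix()[:,2]))
```

```text
t 12.2 pos [0.5213 0.0509 0.3215] ydir 75.52 z [-0.0018 -0.     -1.    ] F [-3.4 -0.6 -1.3] open 0.018505487587506406 grip 58.79198540467769 
 shift [ 0.0079 -0.0433  0.0015]
[0.0079 0.0433 0.3215] [0.0076 0.0432 0.1445]
```

The far side and lever side have both been reached, but the walnuts barely moved. I'll do one more, wider round that pushes them along the walls.

Emit:
drive_tool --rows '[[[0.008,0,0],0],[[0.008,0,0],0],[[0.007,-0.002,0],0],[[0.003,-0.007,0],0],[[0.002,-0.008,0],0],[[0,-0.008,0],0],[[0,-0.007,0],0],[[0,-0.005,0],0],[[0,0,0],0]]'

```text
t: 13.1
tool_pos: [0.4859, 0.0216, 0.3228]
tool_rot: [0.397, 3.113, 0.001]
contact_force: [3.9, -0.9, 0.6]
opening: 0.0183
grip_force: 58.9
```

Emit:
drive_tool --rows '[[[-0.01,0,0],0],[[-0.009,-0.005,0],0],[[-0.009,-0.008,0],0],[[-0.005,-0.008,0],0],[[-0.005,-0.009,0],0],[[-0.005,-0.009,0],0],[[-0.002,-0.009,0],0],[[0,-0.006,0],0],[[0,0,0],0]]'

```text
t: 14.0
tool_pos: [0.5154, -0.0425, 0.3216]
tool_rot: [-0.398, -3.116, 0.001]
contact_force: [0.6, 0.7, 0.1]
opening: 0.0186
grip_force: 59.2
```

Run:
```python
from m import *
p=np.load("disp.npy");o=to(W(p,(0,0,.32)));print(dl(p,o["tool_pos"]),dl(p,o["tool_pos"]+.177*Rn.from_rotvec(o["tool_rot"]).as_matrix()[:,2]))
```

```text
t 14.0 pos [ 0.5154 -0.0425  0.3216] ydir 75.43 z [-5.e-04 -6.e-04 -1.e+00] F [0.6 0.7 0.1] open 0.01860611390105407 grip 59.195512533187866 
 shift [0.0257 0.0486 0.0016]
[ 0.0256 -0.0487  0.3216] [ 0.0256 -0.0488  0.1446]
```

Emit:
drive_tool --rows '[[[0,0.0075,0],0],[[0,0.0075,0],0],[[0,0.0075,0],0],[[0,0.0075,0],0],[[0.002,0.0075,0],0],[[0.008,0.004,0],0],[[0.008,0.006,0],0],[[0,0.008,0],0],[[0,0.008,0],0],[[0,0.009,0],0]]'

```text
t: 15.0
tool_pos: [0.5165, 0.034, 0.3222]
tool_rot: [0.396, 3.116, 0.0]
contact_force: [-0.9, -0.4, -0.7]
opening: 0.0184
grip_force: 58.9
```

Emit:
drive_tool --rows '[[[0,0.009,0],0],[[0,0.008,0],0],[[0,0.006,0],0],[[0,0,0],0],[[0,0,0],0]]'

```text
t: 15.5
tool_pos: [0.522, 0.0556, 0.3218]
tool_rot: [-0.396, -3.116, 0.0]
contact_force: [0.1, -0.2, -0.7]
opening: 0.0182
grip_force: 58.9
```

Run:
```python
from m import *
p=np.load("disp.npy");o=to(W(p,(0,0,.32)));print(dl(p,o["tool_pos"]),dl(p,o["tool_pos"]+.177*Rn.from_rotvec(o["tool_rot"]).as_matrix()[:,2]))
```

```text
t 15.5 pos [0.522  0.0556 0.3218] ydir 75.53 z [-2.e-04 -2.e-04 -1.e+00] F [ 0.1 -0.2 -0.7] open 0.01823439147128549 grip 58.88698875904083 
 shift [ 0.0074 -0.048   0.0018]
[0.0074 0.048  0.3218] [0.0074 0.0479 0.1448]
```

Emit:
drive_tool --rows '[[[0,-0.005,-0.02],0],[[0,-0.01,-0.03],0],[[0,-0.01,-0.03],0],[[0,-0.01,-0.03],0],[[0,-0.02,0],0],[[-0.008,-0.04,0],0],[[-0.013,-0.04,0],0],[[-0.013,-0.04,0],0],[[-0.013,-0.04,0],0],[[-0.013,-0.04,0],0]]'

```text
t: 16.5
tool_pos: [0.5158, -0.2085, 0.432]
tool_rot: [0.397, 3.116, -0.0]
contact_force: [0.7, 0.2, -0.2]
opening: 0.0185
grip_force: 58.9
```

Emit:
drive_tool --rows '[[[-0.013,-0.04,0],0],[[-0.012,-0.03,0],0],[[-0.01,-0.02,0],0],[[-0.005,-0.01,0],0],[[0,0,0],0],[[0,0,0],0]]'

```text
t: 17.1
tool_pos: [0.5299, -0.3126, 0.4319]
tool_rot: [-0.396, -3.116, -0.001]
contact_force: [-0.5, 0.5, -0.2]
opening: 0.0184
grip_force: 58.9
```

Run:
```python
from m import *
to(np.load("grasp.npy"))
d=snap("top","pics/t5.png");s=snap("scene","pics/s5.png")
X=ctrl.get_obs()["tool_pos"]
for z in(.166,.080,0.0):
  q=X-[0,0,.177-z];print(z,proj(T,q),proj(S,q),(proj(S,q)-[200,60])*[4,4])
a=cv2.resize(s["image"][60:200,200:300],None,fx=4,fy=4,interpolation=cv2.INTER_CUBIC);b=cv2.resize(s["image"][130:220,290:390],None,fx=4,fy=4,interpolation=cv2.INTER_CUBIC)
H=np.zeros((560,800,3),np.uint8);H[:,:400]=a;H[:360,400:]=b;cv2.imwrite("pics/c6.png",H)
```

```text
t 17.1 pos [ 0.5299 -0.3126  0.4319] ydir 75.53 z [-1.e-04  6.e-04 -1.e+00] F [-0.5  0.5 -0.2] open 0.01836424326721998 grip 58.92917364835739 
 shift [ 1.000e-04 -3.100e-03  2.547e-01]
0.166 [509.55562726 187.81473501] [222.50245812  41.10617724] [ 90.0098325  -75.57529103]
0.08 [490.98800585 196.56703684] [228.29245601  74.84786321] [113.16982404  59.39145283]
0.0 [476.75805401 203.27467218] [233.11267165 102.93806385] [132.45068659 171.75225542]
```

View pics/c6.png

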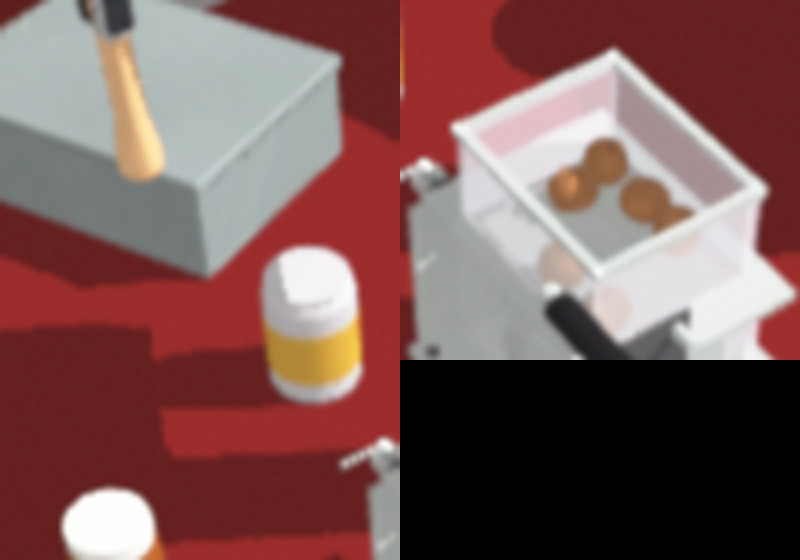

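Two walnut groups have been moved around and all six are still in the bin. The pestle leans about 0.03 rad, with its foot at crop (140,170) against (132,172) predicted, which is safe to set down. I'll lower it gently.

Emit:
drive_tool --rows '[[[0,-0.003,0.03],0],[[0,0,0.045],0],[[0,0,0.045],0],[[0,0,0.045],0],[[0,0,0.045],0],[[0,0,0.028],0],[[0,0,0.01],0],[[0,0,0],0],[[0,0,0],0]]'

```text
t: 18.1
tool_pos: [0.5302, -0.3164, 0.1863]
tool_rot: [0.395, 3.114, -0.003]
contact_force: [0.0, 0.1, -1.2]
opening: 0.0187
grip_force: 58.9
```

Emit:
drive_tool --rows '[[[0,0,0.002],0],[[0,0,0.002],0],[[0,0,0],0],[[0,0,0],0]]'

```text
t: 18.5
tool_pos: [0.5293, -0.3163, 0.1804]
tool_rot: [0.396, 3.116, -0.001]
contact_force: [0.4, -0.6, -1.7]
opening: 0.0184
grip_force: 58.9
```

Emit:
drive_tool --rows '[[[0,0,0.002],0],[[0,0,0.001],0],[[0,0,0],0],[[0,0,0],0]]'

```text
t: 18.9
tool_pos: [0.5292, -0.3161, 0.177]
tool_rot: [0.396, 3.117, -0.0]
contact_force: [-0.1, 0.7, 0.7]
opening: 0.0188
grip_force: 59.1
```

Emit:
drive_tool --rows '[[[0,0,0.001],0],[[0,0,0.001],0],[[0,0,0],0],[[0,0,0],0]]'

```text
t: 19.3
tool_pos: [0.5297, -0.3164, 0.1768]
tool_rot: [0.396, 3.115, -0.001]
contact_force: [-1.1, 1.8, 7.8]
opening: 0.0184
grip_force: 59.8
```

Emit:
drive_tool --rows '[[[0,0,0],0],[[0,0,0],0],[[0,0,0],0]]' --grip_force 20

```text
t: 19.6
tool_pos: [0.5297, -0.3164, 0.1768]
tool_rot: [0.396, 3.115, -0.001]
contact_force: [-1.4, 1.3, 7.3]
opening: 0.0185
grip_force: 59.8
```

Emit:
drive_tool --rows '[[[0,0,0],0],[[0,0,0],0],[[0,0,0],0],[[0,0,0],0],[[0,0,0],0],[[0,0,0],0],[[0,0,0],0],[[0,0,0],0]]' --jaw 0

```text
t: 20.4
tool_pos: [0.5292, -0.3161, 0.1749]
tool_rot: [0.396, 3.117, -0.0]
contact_force: [0.9, -0.3, 0.3]
opening: 0.0853
grip_force: 0.0
```

Emit:
drive_tool --rows '[[[0,0,-0.02],0],[[0,0,-0.03],0],[[0,0,-0.045],0],[[0,0,-0.045],0],[[0,0,-0.045],0],[[0,0,-0.045],0],[[0,0,-0.02],0],[[0,0,0],0]]'

```text
t: 21.2
tool_pos: [0.5299, -0.3166, 0.4306]
tool_rot: [0.395, 3.109, -0.007]
contact_force: [0.1, 0.7, 0.7]
opening: 0.0852
grip_force: 0.0
```

Run:
```python
from m import *
p=np.load("disp.npy")
o=to(W(p,(.052+.14*np.sin(.45),.155,.43)))
s=snap("scene","pics/s6.png");w=snap("wrist","pics/w6.png")
for z in(0,.166):print(proj(S,(.529,-.316,z)),proj(w,(.529,-.316,z)))
a=cv2.resize(s["image"][100:200,200:290],None,fx=4,fy=4);H=np.zeros((400,1000,3),np.uint8);H[:,:360]=a;H[:,360:]=w["image"]
cv2.imwrite("pics/c7.png",cv2.resize(H,(800,320)))
```

```text
t 21.2 pos [ 0.5299 -0.3166  0.4306] ydir 75.52 z [ 0.0071 -0.0055 -1.    ] F [0.1 0.7 0.7] open 0.08521497284594799 grip 0.0 
 shift [-0.0048  0.4654 -0.001 ]
[245.00525879 175.38208249] [318.61216539 157.13474184]
[237.21429308 130.29115446] [318.28613829 176.92740408]
```

View pics/c7.png

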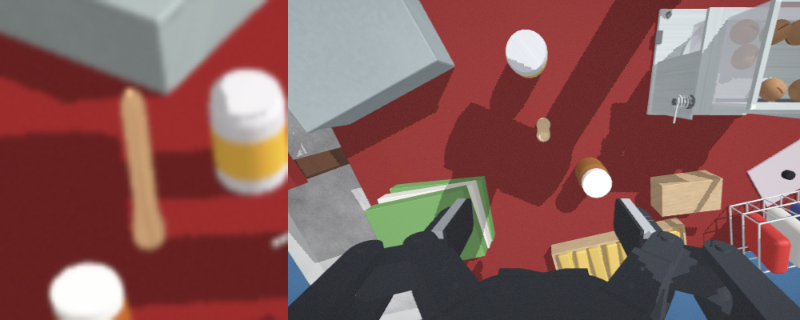

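The pestle stands upright at its spot with the gripper clear. Next I'll travel above the lever grip.

Emit:
drive_tool --rows '[[[0,0.03,0],0],[[0,0.045,0],0],[[0,0.045,0],0],[[0,0.045,0],0],[[0,0.045,0],0],[[0,0.045,0],0],[[0,0.045,0],0],[[-0.002,0.045,0],0],[[-0.003,0.045,0],0],[[0,0.045,0],0]]'

```text
t: 22.3
tool_pos: [0.6427, 0.1056, 0.4212]
tool_rot: [-0.395, -3.112, 0.002]
contact_force: [0.7, 0.2, 0.2]
opening: 0.0853
grip_force: 0.0
```

Emit:
drive_tool --rows '[[[0,0.03,0],0],[[0,0,0],0],[[0,0,0],0]]'

```text
t: 22.6
tool_pos: [0.6499, 0.1332, 0.4218]
tool_rot: [-0.394, -3.112, 0.002]
contact_force: [-0.6, -0.6, -0.9]
opening: 0.0858
grip_force: 0.0
```

Run:
```python
from m import *
p=np.load("disp.npy")
print(to(W(p,(.052+.14*np.sin(.45),.155,.43)))["q"])
```

```text
t 22.6 pos [0.6499 0.1332 0.4218] ydir 75.58 z [-0.0047 -0.001  -1.    ] F [-0.6 -0.6 -0.9] open 0.0857523229710882 grip 0.0 
 shift [-0.001  -0.0002 -0.0082]
[ 9.02799216e-02  1.02937936e-01  1.36645526e+00 -5.43323993e-04
  1.67693611e+00 -1.22892499e+00]
```

Emit:
drive_tool --rows '[[[0,0,0],0.143],[[0,0,0],0.143],[[0,0,0],0.143],[[0,0,0],0.143],[[0,0,0],0.143],[[0,0,0],0.143],[[0,0,0],0.143],[[0,0,0],0.143],[[0,0,0],0.143],[[0,0,0],0.143]]'

```text
t: 23.6
tool_pos: [0.65, 0.131, 0.4236]
tool_rot: [-2.35, -2.083, 0.003]
contact_force: [-0.2, -0.2, 1.2]
opening: 0.0852
grip_force: 0.0
```

Emit:
drive_tool --rows '[[[0,0,0],0.143],[[0,0,0.03],0],[[0,0,0.03],0],[[0,0,0],0],[[0,0,0],0]]'

```text
t: 24.1
tool_pos: [0.6499, 0.1317, 0.3639]
tool_rot: [-2.486, -1.918, 0.004]
contact_force: [0.0, -0.8, 0.3]
opening: 0.0852
grip_force: 0.0
```

Run:
```python
from m import *
p=np.load("disp.npy")
o=to(W(p,(.052+.14*np.sin(.45),.155,.318)))
print(dl(p,o["tool_pos"]))
w=snap("wrist","pics/w7.png")
# black bar check: dark pixels at predicted line vs. measured
g=w["image"].max(2)
for y in(.12,.15,.18):
    c=proj(w,W(p,(.052+.14*np.sin(.45),y,.264)));v=int(round(c[1]));u=int(round(c[0]));print(y,c)
    print(" row",g[v,max(0,u-45):u+46:3] if 0<=v<400 else None);print(" col",g[max(0,v-45):v+46:3,u])
```

```text
t 24.1 pos [0.6499 0.1317 0.3639] ydir -14.7 z [-2.6e-03 -4.0e-04 -1.0e+00] F [ 0.  -0.8  0.3] open 0.08524884380022148 grip 0.0 
 shift [0.0014 0.0008 0.0459]
[0.1122 0.1537 0.3639]
0.12 [317.81360118 283.19152466]
 row [169 162 162 167 168 164 171 224 230 189 192 190  38  43  48  44  41  40
  40  37  38 104 107 106 104 106 106 107 105 105 105]
 col [ 59  60  55  58  57  57  54  60  46  41  41  46  38  42  47  44  43  38
  41  45  42 233 236 235 205 104 108 106 105 106 105]
0.15 [317.65460851 240.24662865]
 row [195 196 193 195 230 215 162  88  89  87 106  86  52  61  62  60  55  55
  47  43  38  98 106 104 105 107 104 106 104 104 107]
 col [61 59 64 59 61 60 62 57 62 62 57 63 59 56 58 60 57 58 55 60 60 58 59 36
 46 36 40 37 46 41 43]
0.18 [317.48077342 193.29270637]
 row [153 152 152 151 155 151 152 153 154 151 154 138  60  65  62  62  56  52
  50  52  46  40 153 154 152 153 153 152 154 153 151]
 col [153 152 152 154 153 132  45  68  59  61  62  66  57  61  61  62  65  59
  63  58  60  58  61  62  59  59  57  58  61  62  59]
```

The wrist image pixels put the dark bar within about 2 mm of where it was predicted. I'll descend and grip it.

Emit:
drive_tool --rows '[[[0.001,0.001,0.02],0],[[0,0,0.015],0],[[0,0,0.01],0],[[0,0,0],0],[[0,0,0],0]]'

```text
t: 24.65
tool_pos: [0.6516, 0.1336, 0.3202]
tool_rot: [2.486, 1.921, 0.0]
contact_force: [-0.6, -1.0, -0.2]
opening: 0.0853
grip_force: 0.0
```

Emit:
drive_tool --rows '[[[0,0,0],0],[[0,0,0],0],[[0,0,0],0],[[0,0,0],0],[[0,0,0],0],[[0,0,0],0],[[0,0,0],0],[[0,0,0],0]]' --jaw 1 --grip_force 50

```text
t: 25.45
tool_pos: [0.6515, 0.1336, 0.3203]
tool_rot: [-2.486, -1.921, -0.0]
contact_force: [-1.8, -0.1, 2.3]
opening: 0.0162
grip_force: 48.8
```

Run:
```python
from m import *
p=np.load("disp.npy")
o=to(W(p,(.052+.14*np.sin(.45),.155,.318)));P=o["tool_pos"];print(dl(p,P))
b=.45
for a in np.arange(0,.95,.1):
    print(round(a,1),np.round([.14*(np.sin(.45-a)-np.sin(.45)),.14*(np.cos(.45-a)-np.cos(.45))],4))
```

```text
t 25.45 pos [0.6515 0.1336 0.3203] ydir -14.61 z [ 1.e-04  1.e-04 -1.e+00] F [-1.8 -0.1  2.3] open 0.01620948847953679 grip 48.810914754867554 
 shift [-0.001  -0.0004  0.0023]
[0.1133 0.156  0.3203]
0.0 [0. 0.]
0.1 [-0.0129  0.0054]
0.2 [-0.0263  0.0096]
0.3 [-0.04    0.0124]
0.4 [-0.0539  0.0138]
0.5 [-0.0679  0.0138]
0.6 [-0.0818  0.0124]
0.7 [-0.0955  0.0096]
0.8 [-0.1089  0.0054]
0.9 [-0.1218  0.    ]
```

Emit:
drive_tool --rows '[[[0,-0.0129,-0.0054],0],[[0,-0.0134,-0.0042],0],[[0,-0.0137,-0.0028],0],[[0,-0.0139,-0.0014],0],[[0,-0.014,0],0],[[0,-0.0139,0.0014],0],[[0,-0.0137,0.0028],0],[[0,-0.0134,0.0042],0],[[0,0,0],0]]'

```text
t: 26.35
tool_pos: [0.5487, 0.1605, 0.3317]
tool_rot: [2.477, 1.914, 0.019]
contact_force: [4.8, -4.0, 13.6]
opening: 0.016
grip_force: 51.0
```

```bash
cat > l.py <<'E'
from m import *
p=np.load("disp.npy")
o=to(W(p,(.052-.14*np.sin(.45),.156,.3203)));P=dl(p,o["tool_pos"]);print(P,"angle",.45-np.arctan2(P[0]-.0522,P[2]-.0563-.138))
E
python3 l.py
```

```text
t 26.35 pos [0.5487 0.1605 0.3317] ydir -14.62 z [ 0.016  -0.0013 -0.9999] F [ 4.8 -4.  13.6] open 0.01597830355778104 grip 50.99076747894287 
 shift [-0.0003 -0.0161  0.0111]
[0.007  0.1563 0.3317] angle 0.7678152883096312
```

Emit:
drive_tool --rows '[[[0,-0.007,0.002],0],[[0,-0.006,0.0025],0],[[0,-0.003,0.0015],0],[[0,0,0],0],[[0,0,0],0]]'

```text
t: 26.85
tool_pos: [0.5345, 0.1642, 0.325]
tool_rot: [2.478, 1.913, 0.02]
contact_force: [7.3, -4.0, 10.6]
opening: 0.0165
grip_force: 51.8
```

```bash
python3 l.py
```

```text
t 26.85 pos [0.5345 0.1642 0.325 ] ydir -14.66 z [ 0.0168 -0.0014 -0.9999] F [ 7.3 -4.  10.6] open 0.016518951807597607 grip 51.810879707336426 
 shift [-0.0003 -0.0013  0.0047]
[-0.0077  0.1563  0.325 ] angle 0.8797359334950929
```

Emit:
drive_tool --rows '[[[0,-0.003,0.001],0],[[0,-0.003,0.001],0],[[0,0,0],0],[[0,0,0],0]]'

```text
t: 27.25
tool_pos: [0.5314, 0.1649, 0.3242]
tool_rot: [2.473, 1.907, 0.03]
contact_force: [19.0, -4.8, 8.9]
opening: 0.0162
grip_force: 51.3
```

```bash
python3 l.py
```

```text
t 27.25 pos [0.5314 0.1649 0.3242] ydir -14.72 z [ 0.0264 -0.0024 -0.9996] F [19.  -4.8  8.9] open 0.01618698430785613 grip 51.25641882419586 
 shift [-0.0002  0.0019  0.0039]
[-0.0109  0.1562  0.3242] angle 0.902189454540886
```

Emit:
drive_tool --rows '[[[0,-0.003,0.001],0],[[0,0,0],0],[[0,0,0],0],[[0,0,0],0],[[0,0,0],0],[[0,0,0],0],[[0,0,0],0],[[0,0,0],0],[[0,0,0],0],[[0,0,0],0]]'

```text
t: 28.25
tool_pos: [0.5306, 0.165, 0.3241]
tool_rot: [2.47, 1.903, 0.038]
contact_force: [27.5, -7.7, 6.6]
opening: 0.0162
grip_force: 51.3
```

```bash
python3 l.py
python3 - <<'E'
from m import *
p=np.load("disp.npy")
s=snap("scene","pics/s8.png")["image"];t=snap("top","pics/t8.png")["image"]
def brown(im,d,zs,pts):
    poly=np.int32(cv2.convexHull(np.float32([proj(d,W(p,(x,y,z))) for z in zs for x,y in pts])).reshape(-1,2))
    m=np.zeros(im.shape[:2],np.uint8);cv2.fillPoly(m,[poly],255)
    h=cv2.cvtColor(im,cv2.COLOR_BGR2HSV);b=cv2.inRange(h,(6,70,50),(20,255,255))&m
    n,_,st,c=cv2.connectedComponentsWithStats(b);return [(int(a[4]),[int(q) for q in k]) for a,k in zip(st[1:],c[1:]) if a[4]>4]
R=[(x,y) for x in(-.05,.05) for y in(-.063,.063)]
for n,d,im in(("scene1",S,cv2.imread("pics/scene1.png")),("scene8",S,s),("top1",T,cv2.imread("pics/top1.png")),("top8",T,t)):
    print(n,brown(im,d,(.14,.16),R))
print("whole-scene low",brown(s,S,(.0,.12),[(x,y) for x in(-.2,.15) for y in(-.12,.12)]))
B=[proj(S,W(p,(-.078,y,.03))) for y in(-.05,.05)];print(B)
# pestle standing?
print([cv2.absdiff(s,cv2.imread("pics/s6.png"))[125:182,225:255].mean()])
E
```

```text
t 28.25 pos [0.5306 0.165  0.3241] ydir -14.77 z [ 0.0337 -0.0033 -0.9994] F [27.5 -7.7  6.6] open 0.01620515062901348 grip 51.28884673118591 
 shift [-0.0001  0.0026  0.0039]
[-0.0116  0.1561  0.3241] angle 0.9068449928459974
scene1 [(98, [340, 171]), (100, [328, 176]), (98, [351, 182])]
scene8 []
top1 [(112, [317, 201]), (111, [337, 206]), (109, [312, 217]), (106, [348, 224]), (109, [325, 230]), (104, [343, 236])]
top8 [(137, [322, 230]), (11, [329, 236])]
whole-scene low [(44, [329, 226])]
[array([351.50498318, 195.64669198]), array([375.24634604, 219.22436325])]
[np.float64(12.042690058479533)]
```

Run:
```python
from m import *
p=np.load("disp.npy")
I={n:cv2.imread(f"pics/{n}.png") for n in("scene1","s5","s6","s8","top1","t8")}
print("blob at bowl/bin height",dl(p,atz(T,322,230,.03)),dl(p,atz(T,322,230,.151)))
def hsv(im,u,v):
    return cv2.cvtColor(im,cv2.COLOR_BGR2HSV)[int(v)-1:int(v)+2,int(u)-1:int(u)+2].reshape(-1,3).mean(0).round()
for x in(-35,-12,12,35):
    for y in(-45,-15,15,45):
        c=proj(T,W(p,(x/1e3,y/1e3,.151)));c2_=proj(S,W(p,(x/1e3,y/1e3,.151)))
        print((x,y),"T",hsv(I["top1"],*c),hsv(I["t8"],*c),"S",hsv(I["s5"],*c2_),hsv(I["s8"],*c2_))
for z in(.01,.06,.11,.16):
    c=proj(S,(.529,-.316,z));print("pestle",z,*[hsv(I[k],*c) for k in("scene1","s6","s8")])
```

```text
blob at bowl/bin height [-0.0196  0.0145  0.03  ] [-0.032   0.0106  0.151 ]
(-35, -45) T [ 14. 141. 146.] [ 73.   9. 237.] S [ 13. 140. 145.] [174.  37. 220.]
(-35, -15) T [ 34.  58. 158.] [ 31.  39. 157.] S [ 13. 136. 139.] [177.  51. 183.]
(-35, 15) T [ 29.  72. 153.] [ 14. 159. 141.] S [ 12. 131. 142.] [177.  50. 184.]
(-35, 45) T [ 74.  15. 174.] [ 72.  16. 167.] S [ 74.   9. 226.] [165.  12. 225.]
(-12, -45) T [ 16.  99. 144.] [ 71.  13. 165.] S [ 12. 142. 176.] [174.  39. 226.]
(-12, -15) T [ 71.  14. 177.] [ 72.  14. 164.] S [ 50.   7. 160.] [173.  40. 228.]
(-12, 15) T [ 74.  15. 176.] [ 74.  17. 165.] S [ 59.   5. 165.] [ 82.   5. 202.]
(-12, 45) T [ 14. 158. 142.] [ 75.  16. 162.] S [144.   3. 228.] [146.   3. 229.]
(12, -45) T [ 36.  59. 167.] [ 73.  14. 166.] S [ 30.  10. 173.] [170.  23. 226.]
(12, -15) T [ 73.  15. 180.] [ 73.  15. 165.] S [ 53.   5. 165.] [173.  38. 228.]
(12, 15) T [ 73.  15. 184.] [ 72.  16. 163.] S [ 62.   6. 172.] [ 40.  10. 180.]
(12, 45) T [ 74.  18. 174.] [ 72.  15. 161.] S [146.   3. 228.] [143.   3. 235.]
(35, -45) T [ 76.   7. 245.] [ 74.   5. 251.] S [113.   4. 206.] [129.   5. 214.]
(35, -15) T [ 14. 162. 198.] [ 76.   5. 251.] S [106.   3. 215.] [148.   6. 220.]
(35, 15) T [ 76.   9. 235.] [ 76.  17. 177.] S [ 11.  45. 199.] [122.   4. 187.]
(35, 45) T [ 14. 159. 138.] [ 72.  15. 160.] S [  4.  15. 219.] [135.   3. 236.]
pestle 0.01 [ 15. 109. 213.] [ 15. 110. 198.] [ 15. 109. 198.]
pestle 0.06 [ 16. 108. 212.] [ 13. 117. 178.] [ 15. 111. 189.]
pestle 0.11 [ 16. 107. 219.] [ 12. 121. 185.] [ 15. 111. 192.]
pestle 0.16 [ 20.  90. 247.] [  6. 150. 168.] [ 15. 110. 207.]
```

Run:
```python
from m import *
p=np.load("disp.npy")
t=cv2.imread("pics/t8.png");s=cv2.imread("pics/s8.png")
def asc(im,u0,u1,v0,v1):
    h=cv2.cvtColor(im,cv2.COLOR_BGR2HSV)
    for v in range(v0,v1,2):
        print(v,"".join("W" if 8<=a<=22 and b>60 else "r" if (a<8 or a>170) and b>100 else "#" if c<70 else "+" if c<150 else "." for a,b,c in h[v,u0:u1]))
asc(t,285,380,180,275)
print([ (z,dl(p,atz(T,322,230,z))) for z in(.02,.05,.09,.12)])
```

```text
180 rrrrrrrrrrrrrrr++++rrrrrrrrrrrrrrrrrrrrrrrrrrrrrrrrrrrrrrrrrrrrrrrrrrrrrrrrrrrrrrrrrrrrrrrrrrrr
182 rrrrrrrrrrrrrr++++..rrrrrrrrrrrrrrrrrrrrrrrrrrrrrrrrrrrrrrrrrrrrrrrrrrrrrrrrrrrrrrrrrrrrrrrrrrr
184 rrrrrrrr+++++++++............+rrrrrrrrrrrrrrrrrrrrrrrrrrrrrrrrrrrrrrrrrrrrrrrrrrrrrrrrrrrrrrrrr
186 rrrrrrr+++++++++....................+rrrrrrrrrrrrrrrrrrrrrrrrrrrrrrrrrrrrrrrrrrrrrrrrrrrrrrrrrr
188 rrrrrr...+++++++...........................+rrrrrrrrrrrrrrrrrrrrrrrrrrrrrrrrrrrrrrrrrrrrrrrrrrr
190 rrrrr....++++++...................................+rrrrrrrrrrrrrrrrrrrrrrrrrrrrrrrrrrrrrrrrrrrr
192 rrr.....+++++++..........................................++rrrrrrrrrrrrrrrrrrrrrrrrrrrrrrrrrrrr
194 r.+..++.rrr+++............+++++..................................+rrrrrrrrrrrrrrrrrrrrrrrrrrrrr
196 ...++.....+++..................+++++++..................................+rrrrrrrrrrrrrrrrrrrrrr
198 ..++......+++.........................++++.....................................++rrrrrrrrrrrrrr
200 .++.rrrr.+++......................................................................+rrrr+++rrrrr

[... 3176 characters left out ...]
rrrrrrrrrrrrrrrrrrrrrrr
266 rrrrrrrrrrrrrrrrrrrrrrrrrrrrrrrrrrrrrrrrrr.............................+rrrrrrrrrrrrrrrrrrrrrrr
268 rrrrrrrrrrrrrrrrrrrrrrrrrrrrrrrrrrrrrrrrrrrrrrrrr...............++.....rrrrrrrrrrrrrrrrrrrrrrrr
270 rrrrrrrrrrrrrrrrrrrrrrrrrrrrrrrrrrrrrrrrrrrrrrrrrrrrrrrr..............+rrrrrrrrrrrrrrrrrrrrrrrr
272 rrrrrrrrrrrrrrrrrrrrrrrrrrrrrrrrrrrrrrrrrrrrrrrrrrrrrrrrrrrrrrr.......rrrrrrrrrrrrrrrrrrrrrrrrr
274 rrrrrrrrrrrrrrrrrrrrrrrrrrrrrrrrrrrrrrrrrrrrrrrrrrrrrrrrrrrrrrrrrrrrrrrrrrrrrrrrrrrrrrrrrrrrrrr
[(0.02, array([-0.0185,  0.0148,  0.02  ])), (0.05, array([-0.0216,  0.0139,  0.05  ])), (0.09, array([-0.0257,  0.0126,  0.09  ])), (0.12, array([-0.0288,  0.0116,  0.12  ]))]
```

Run:
```python
from m import *
p=np.load("disp.npy")
w=snap("wrist","pics/w9.png");s6=cv2.imread("pics/s6.png");s8=cv2.imread("pics/s8.png")
def comps(im,lo=60):
    h=cv2.cvtColor(im,cv2.COLOR_BGR2HSV);b=cv2.inRange(h,(8,lo,40),(20,255,255))
    n,_,st,c=cv2.connectedComponentsWithStats(b);return [(int(a[4]),a[:4].tolist()) for a in st[1:] if a[4]>12]
R=[W(p,(x,y,z)) for x in(-.095,.095) for y in(-.1,.1) for z in(0,.21)]
def box(d):
    q=np.array([proj(d,X) for X in R]);a=q.min(0).clip(0);b=np.minimum(q.max(0),[640,400]);return a.astype(int),b.astype(int)
for n,im,d in(("s6",s6,S),("s8",s8,S),("w",w["image"],w)):
    a,b=box(d);print(n,a,b,comps(im[a[1]:b[1],a[0]:b[0]],25 if n!="w" else 60))
for X in[(0,0,.03),(-.03,0,.03),(-.03,0,.08),(-.078,0,.05)]:print(X,proj(S,W(p,X)),proj(w,W(p,X)))
print(-np.array(w["R"]).T@w["t"])
```

```text
s6 [282 130] [401 272] [(64, [0, 8, 9, 19]), (426, [44, 34, 38, 25]), (78, [43, 61, 11, 11])]
s8 [282 130] [401 272] [(33, [109, 0, 10, 5]), (125, [0, 8, 9, 19]), (64, [44, 91, 7, 12])]
w [192 210] [458 400] []
(0, 0, 0.03) [339.00551842 220.32014196] [319.30583797 287.18110289]
(-0.03, 0, 0.03) [348.41769565 215.18188235] [297.65174553 287.64986145]
(-0.03, 0, 0.08) [349.19943637 202.17824998] [296.21931675 310.12052194]
(-0.078, 0, 0.05) [363.58338074 202.04127939] [260.5446049  296.79909902]
[0.54759469 0.23267853 0.39470778]
```

```bash
python3 l.py; python3 -c "
from station import ctrl
print(ctrl.finish_job())"
```

```text
t 28.4 pos [0.5306 0.1651 0.3241] ydir -14.77 z [ 0.0337 -0.0033 -0.9994] F [27.6 -8.   6.9] open 0.016141601580421994 grip 51.28853917121887 
 shift [-0.0001  0.0026  0.0039]
[-0.0117  0.1561  0.3241] angle 0.9074653075499017
the job is handed in; nothing more can be done
None
```

I handed the job in at 28.4 s: the walnuts were stirred lever side to far side and back (twice), the pestle stands upright and released in its place, and the gripper is holding the lever at its stop. The last images show the bin empty and walnuts at bowl level, but the flap hides part of the bowl, so I couldn't see all six there.

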